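# Hang a tray carrier behind the lip of a sprung line rail

## Task

Hang the loose tray carrier on the rail of the little stand: lift its hook over the rail's front lip, lower it gently onto the track behind the lip, then slide it along the rail with light pressure until the hook drops right into the notch in the track. Leave it hanging there, hook at the bottom of the notch, and let go. Never press or push hard on the rail (keep under 15 N), keep the carrier upright, and do not knock or shift the mug, the carton, the tape or the label roll.

Things in the scene. Friction and masses are not known exactly. Their poses are not given: they have to be found in the camera images.
- rail_track (a point): Middle of the track: centre of the channel of the 156 mm long aluminium rail head on the low stand with two posts, on the level of the track, 130 mm above the desk. x points across the rail from its front (the lip side, towards the robot) to its back, y along the rail, z up. The open channel spans x -5.5 to +5.5 mm and y -40 to +40; grey end blocks (top z +20, post caps +29) close it beyond.
- rail_head: The rail head, origin and axes as rail_track. It rides on springs: stays up under 2.5 N, then sinks 1 mm per further 2.4 N (12 mm at most). The steel track is flat at z 0 with one notch across it, 16 mm long (y; 28 at the mouth), bottom at z -9 mm, shoulders bevelled 6 mm long, 5 deep. The notch was set by hand: its centre lies anywhere from y -16 to +16 mm, unmeasured; feel or look for it.
- rail_lip (a point): Middle of the top edge of the rail's front lip: 8 mm in front (-x) of rail_track and 14 mm above the track. The lip is 5 mm thick (x -10.5 to -5.5 mm from the track's middle), rounded on top; its front face is flat and goes down to 45 mm below the track. Axes as rail_track.
- rail_wall (a point): Middle of the top edge of the rail's back wall: 8 mm behind (+x) rail_track and 20 mm above the track, 5 mm thick (x +5.5 to +10.5 mm). Axes as rail_track.
- carrier: Loose tray carrier, 0.2 to 0.33 kg, 84 x 76 x 142 mm: upright 70 mm wide aluminium plate (x -18 to -12 mm), shallow grey tray at its foot in front (x -81 to -17), grip tab on top, and behind the plate (+x) a hook that points down. It stands on its tray at the start. Origin straight below the hook's tip, level with the tray's underside; y along the plate, z up.
- carrier_grip (a point): Centre of the carrier's grey grip tab, the place to hold it: 14 mm thick (x), 36 mm wide (y), 48 mm high, centred 119 mm above the tray's underside, 9 mm in front (-x) of the hook's tip; nothing stands beside it. The bridge of the hook begins 25 mm below. Axes as the carrier's.
- carrier_tip (a point): Lower end of the carrier's hook tip: 60 mm above the tray's underside, 59 mm below and 9 mm behind (+x) carrier_grip. The tip is 6 mm thick (x), 12 mm wide (y), rounded below, and hangs 26 mm below the bridge that joins it to the plate; the gap between tip and plate, which takes the lip, is 9 mm. Axes as the carrier's.
- sharps_bin: A yellow and red round waste tub that stands fixed on the desk between the carrier and the rail, 120 mm across and 200 mm high. Origin at the centre of its underside. Do not knock it with the carrier.
- mug: A white mug, 79 x 114 x 89 mm; a bystander. Origin at the centre of its underside, z up.
- carton: A flat blue carton, 90 x 170 x 55 mm; a bystander. Origin at the centre of its underside, z up.
- tape: A roll of brown tape, 94 x 92 x 48 mm, lying flat; a bystander. Origin at the centre of its underside, z up.
- label_roll: A white label roll, 72 mm across, 30 mm high, lying flat; a bystander. Origin at the centre of its underside, z up.
Not all that is in view belongs to the job. What is shaped like the carrier but purple is not meant.

How it is judged:
On the way:
1. the hook's tip is behind the lip, down at the track: no more than 6 mm above it (x of carrier_tip in the frame of rail_head between -0.0065 and 0.0065 m and y of carrier_tip in the frame of rail_head between -0.038 and 0.038 m and z of carrier_tip in the frame of rail_head between -0.013 and 0.006 m), for 0.1 s.
At the end, for the whole second after the job is handed in: The carrier hangs at rest from the rail, released, its hook's tip in the channel behind the lip and at the bottom of the notch (at least 6.5 mm below the track, within 6.5 mm of the channel's middle), tilted less than 0.2 rad (x of carrier_tip in the frame of rail_head between -0.0065 and 0.0065 m and y of carrier_tip in the frame of rail_head between -0.038 and 0.038 m and z of carrier_tip in the frame of rail_head between -0.013 and -0.0065 m and angle between carrier's own z axis and vertical below 0.2 rad and linear speed of carrier below 0.02 m/s and contact force between carrier and rail_head above 0.5 N and contact force between the fingers and carrier below 0.1 N); the robot touches nothing.
It fails at once if the carrier is pressed or pushed against the rail with more than 15 N (contact force between carrier and rail_head above 15 N).
It fails at once if the carrier is wrenched crooked: it leans by more than 0.2 rad (angle between carrier's own z axis and vertical above 0.2 rad).
It fails at once if the robot itself pushes on the rail with more than 25 N (contact force between any of the fingers, the arm and rail_head above 25 N).
It fails at once if a bystander is moved by more than 30 mm or tipped (distance of any of mug, carton, tape, label_roll from where it was at the start of the episode above 0.03 m or angle between any of mug, carton, tape, label_roll's own z axis and vertical above 0.35 rad).
It also fails if it takes over 48 s, if anything falls off the work surface, if the arm or the gripper's body presses on something with over 40 N, if the wrist force passes 120 N, or if a joint passes its speed limit or range.

## Robot

A 6-joint arm with a two-finger parallel gripper is mounted at the origin on the work surface; the furniture and walls round the work are solid. World frame = base frame: x ahead of the robot, y to its left, z up, the work surface at z = 0. Lengths are in m, angles in rad, forces in N, time in s.
With the tool pointing down it reaches from about 0.375 to 0.925 m from the base axis. Payload 5.7 kg.
Tool frame: the origin (TCP) lies midway between the tips of the shut fingers; the grasp point (between the pads) lies 19 mm behind it; z points along the fingers, y is the direction in which the jaws open and shut (so a half turn about z gives the same grasp; the last joint's range is limited). The gripper opens to 85 mm and grips with 20 to 120 N. Pads are 22 mm wide; open, the fingers measure 114 mm over their backs; the gripper's body (76 mm by 85 mm) begins 54 mm behind the grasp point. The pads swing forward as they close: fully open they stand 13 mm farther back than shut.
Start: joints at [1.082, 0.359, 1.51, -0, 1.272, -0.115], TCP at [0.219, 0.559, 0.205] pointing down, gripper open.
Joint ranges: [-2.97, 2.97], [-1.01, 2.36], [0.21, 2.38], [-0.96, 4.11], [0.2, 2.71], [-2.98, 2.98]. Speed limits (rad/s): [2.39, 2.39, 3.14, 3.14, 3.14, 3.14].

## Interface

Orientations are given as a 3x3 rotation matrix whose columns are the frame's x, y, z axes.
In Python, from station import sensors, viewer, r gives the robot as it stands.
- The arm moves only by the tool apply_moves, never from a script. Its argument "targets" is a list of rows, each an object with "grip": the closure, from 0 (fully open) to 1 (shut); "dp": the shift along the tool's x, y, z in mm, a list of three; "roll": the turn about the tool's z in degrees. In form: [{"grip": grip, "dp": [tx, ty, tz], "roll": roll}, ...]. A call has 1 to 8 rows; each row shifts and turns the commanded pose from where the row before left it, along the tool's axes as they then stand; what a row does not reach is not made up. A row lasts 1/10 s, in which the tool goes at most 50 mm and 8.59 degrees, less where a joint would pass 70% of its speed; a pose out of reach is approached as far as the arm can. A call is refused whole if a number of a shift passes 50 or a number of a turn 8.59, either way. A call with a gripper value outside its range is refused whole. The fingers move at their own pace and stop on an object; "force" is the grip in N (left out, the last holds). Time passes only in rows, so rows that do not move let the fingers close. It gives the time, the measured TCP pose, the force and the opening at its end, in the units of the state.
- sensors.get_obs(): the state, without advancing time (a new reading comes with each control period).
- viewer.camera(name): name is "side" or "top" or "wrist"; returns a dict with "color" (400x640x3 uint8, red, green, blue), "fx", "fy", "cx", "cy" (pixels), "k1" (the pictures are not rectified: a ray, as slopes to the right and down, at radius r is drawn at 1 + k1 r^2 times it, then the intrinsics apply), "R" (3x3) and "t" (3): a world point X has camera coordinates R X + t. Camera axes: x right, y down, z forward; pixel columns grow to the right and rows downward; lengths in m; the calibration is good to about 2 mm. A picture is of the moment at which its call begins. There is no depth.
- r.job_done(): hands the job in, once; it reports no verdict.
The state is a dict: "t": time; "joint_pos": joint angles; "joint_vel": joint speeds; "effort": joint torques, N m; "ee_pos": TCP position; "orientation": TCP orientation; "wrist_force": force on the tool from outside, world axes, zero at the start; "ft_torque": the same for the moment, N m; "width": finger opening in m.
Only numpy, scipy, OpenCV 4.12 (cv2) and the standard library are available. Lean on these libraries where they do the work, as an engineer would, in place of code of your own. Each camera call takes 0.05 s, during which the arm holds its last target.

## Working session

There is one attempt and no reset: what is moved stays moved. The work goes in short steps, Python scripts to look and compute and a tool call to move; the robot and the scene stay as the last step left them, time stands still between calls to the robot, and variables do not carry over. Pictures are saved under pics/ and viewed, and the job is handed in when it is done.

Besides the shell and the picture viewer there is one more tool, called after "Call:" as name(argument=value, ...), one argument or row to a line, values as JSON. apply_moves: Moves the arm, as the interface text tells. Its arguments: {"type":"object","properties":{"targets":{"type":"array","items":{"type":"object","properties":{"grip":{"type":"number"},"dp":{"type":"array","items":{"type":"number"}},"roll":{"type":"number"}}}},"force":{"type":"number"}},"required":["targets"]}

```bash
ls -la; mkdir -p pics; cat > h.py <<'E'
import numpy as np, cv2
from station import sensors, viewer, r
def save(n,fn,img=None):
    c=viewer.camera(n); cv2.imwrite('pics/'+fn,c['color'][:,:,::-1]); 
    np.savez('pics/'+fn+'.npz',**c); return c
def load(fn): return dict(np.load('pics/'+fn+'.npz'))
def ray(c,u,v):
    fx,fy,cx,cy,k1=[float(c[k]) for k in('fx','fy','cx','cy','k1')]
    K=np.array([[fx,0,cx],[0,fy,cy],[0,0,1]])
    p=cv2.undistortPoints(np.array([[[u,v]]],float),K,np.array([k1,0,0,0,0.]))[0,0]
    R=np.array(c['R']);t=np.array(c['t'])
    o=-R.T@t; d=R.T@np.array([p[0],p[1],1]); return o,d/np.linalg.norm(d)
def plane(c,u,v,z):
    o,d=ray(c,u,v); return o+d*(z-o[2])/d[2]
def tri(c1,p1,c2,p2):
    o1,d1=ray(c1,*p1);o2,d2=ray(c2,*p2)
    A=np.stack([d1,-d2],1);s=np.linalg.lstsq(A,o2-o1,rcond=None)[0]
    a=o1+s[0]*d1;b=o2+s[1]*d2; return (a+b)/2,np.linalg.norm(a-b)
def proj(c,X):
    fx,fy,cx,cy,k1=[float(c[k]) for k in('fx','fy','cx','cy','k1')]
    p=np.array(c['R'])@np.array(X)+np.array(c['t']); x,y=p[:2]/p[2]; f=1+k1*(x*x+y*y)
    return np.array([fx*x*f+cx,fy*y*f+cy])
E
python3 - <<'E'
from h import *
for n in('side','top','wrist'):
    c=save(n,n+'0.png'); print(n,c['fx'],c['k1'],-np.array(c['R']).T@c['t'],np.round(c['R'],2).tolist())
print(sensors.get_obs())
E
```

```text
total 12
drwxr-xr-x  3 agent agent 4096 Dec  7 13:55 .
drwxr-xr-x 23 root  root  4096 Dec  7 13:55 ..
drwxr-xr-x  2 agent agent 4096 Dec  7 13:55 pics
side 502.95576698791587 -0.006206499350579748 [0.54844911 0.52862071 1.018089  ] [[-0.97, 0.24, 0.0], [0.19, 0.78, -0.59], [-0.14, -0.57, -0.81]]
top 406.18534184243595 -0.06000773514653428 [ 0.15271002 -0.12647328  1.18298127] [[0.04, -1.0, 0.01], [-0.97, -0.04, -0.22], [0.22, 0.0, -0.98]]
wrist 282.52096317594686 -0.05098398871369279 [0.15415291 0.58438619 0.37341938] [[0.37, 0.93, -0.0], [0.9, -0.35, 0.27], [0.25, -0.1, -0.96]]
{'t': 0.15, 'joint_pos': array([ 1.08189729e+00,  3.59360252e-01,  1.51119884e+00, -3.73356101e-05,
        1.27250105e+00, -1.15071340e-01]), 'joint_vel': array([-0.00143107, -0.00092852, -0.00340985,  0.00090987,  0.00024188,
       -0.00229088]), 'effort': array([ 7.12278525e-04, -5.28025496e+01, -2.78930372e+01, -2.79277101e-04,
        8.16853397e-03, -9.05346923e-06]), 'ee_pos': array([0.21884256, 0.55805106, 0.20452868]), 'orientation': array([[-9.30940337e-01,  3.65170722e-01, -6.57709564e-04],
       [ 3.65171290e-01,  9.30939422e-01, -1.31234009e-03],
       [ 1.33059581e-04, -1.46188698e-03, -9.99998923e-01]]), 'wrist_force': array([0.08726016, 0.14967161, 0.89848086]), 'ft_torque': array([ 0.03084447,  0.02453055, -0.01963055]), 'width': 0.08487057231050969}
```

View pics/side0.png

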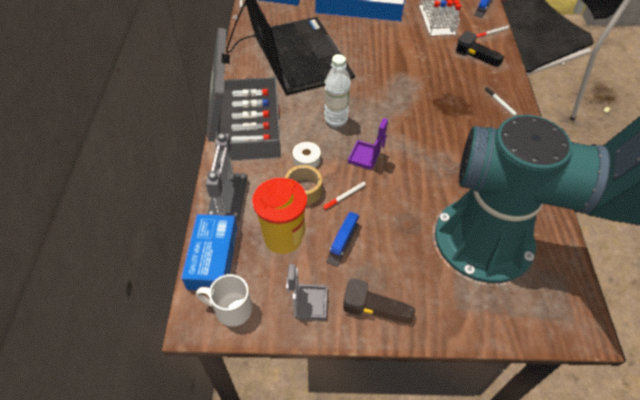

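View pics/top0.png

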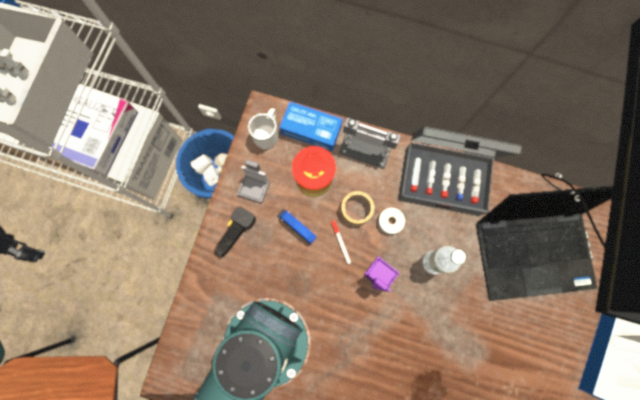

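View pics/wrist0.png

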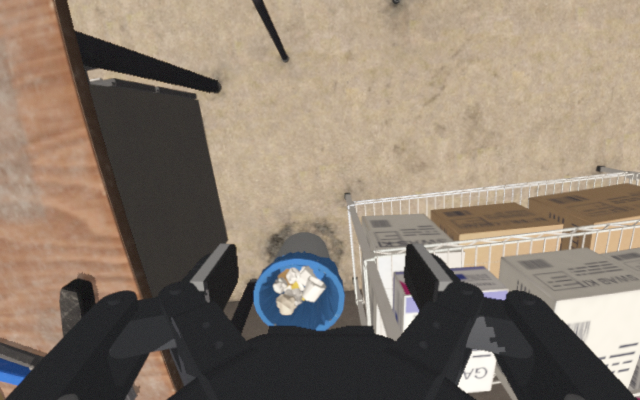

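The grey carrier appears at about side (308,298) / top (254,181). The purple look-alike is at side (370,145) / top (381,275), and the stand is at side (222,185) / top (370,143). The grey one fits the description (aluminium plate, grey tray), so I'll check it in a crop.

```bash
python3 - <<'E'
import cv2,numpy as np
a=cv2.imread('pics/side0.png');b=cv2.imread('pics/top0.png')
def cr(i,x0,y0,x1,y1,s): return cv2.resize(i[y0:y1,x0:x1],(400,300),interpolation=cv2.INTER_CUBIC)
r1=np.hstack([cr(a,270,255,350,315,5),cr(a,180,125,260,185+0,5)])
r2=np.hstack([cr(b,225,150,285,195,5),cr(b,330,110,410,170,5)])
cv2.imwrite('pics/crop0.png',np.vstack([r1,r2]))
E
```

```text
(no output)
```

View pics/crop0.png

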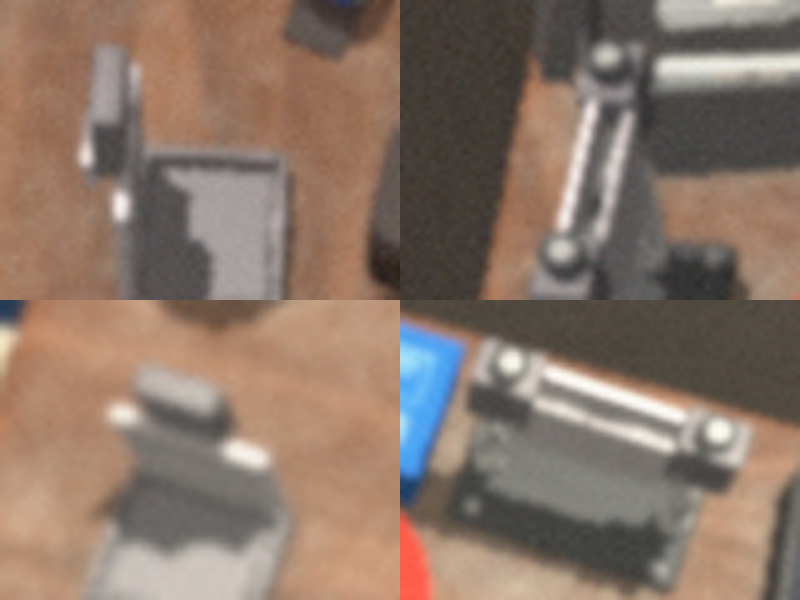

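The crop confirms the grey carrier: plate, tray in front towards the robot, grip tab on top, hook behind. Now first measurements.

```bash
python3 - <<'E'
from h import *
s=load('side0.png');t=load('top0.png')
S=lambda x,y,x0,y0,sc:(x0+x/sc-.5+.5/sc,y0+y/sc-.5+.5/sc)
# rail caps top
ta=S(510,360-300,330,110,5);tb=S(718,433-300,330,110,5)
sa=S(563,248,180-80,125,5);sb=S(608,58,180-80,125,5)
for z in(.159,):
  A=plane(t,*ta,z);B=plane(t,*tb,z);print('capsTop',A,B,np.linalg.norm(A-B))
  A=plane(s,*sa,z);B=plane(s,*sb,z);print('capsSide',A,B,np.linalg.norm(A-B))
print(tri(t,ta,s,sa),tri(t,tb,s,sb))
# carrier tab top
tt=S(180,85,225,150,6.667);st=S(108,55,270,255,5)
print(plane(t,*tt,.143),plane(s,*st,.143),tri(t,tt,s,st))
for p in [(122,113),(245,155)]: print(plane(t,*S(*p,225,150,6.667),.1))
# bin
print('bin',plane(t,314,168,.2))
o=sensors.get_obs()
print(proj(t,[.5,.35,.0]))
E
```

```text
capsTop [ 0.60889948 -0.43105791  0.159     ] [ 0.57174017 -0.54402999  0.159     ] 0.11892647833752462
capsSide [ 0.59881847 -0.21672933  0.159     ] [ 0.56450402 -0.32764343  0.159     ] 0.1161008993252319
(array([ 0.6548181 , -0.46126663, -0.06371585]), np.float64(0.11343506408478347)) (array([ 0.60863661, -0.59400862, -0.05494356]), np.float64(0.10930101019302427))
[0.47838138 0.05195374 0.143     ] [0.47567456 0.04076767 0.143     ] (array([0.47555035, 0.04903255, 0.15632512]), np.float64(0.0029104306824947576))
[0.47871532 0.08270063 0.1       ]
[0.46244951 0.03000424 0.1       ]
bin [ 0.45162585 -0.11647915  0.2       ]
[162.22995742 166.44556412]
```

```bash
python3 - <<'E'
from h import *
s=load('side0.png');t=load('top0.png')
S=lambda x,y,x0,y0,sc:(x0+x/sc-.5+.5/sc,y0+y/sc-.5+.5/sc)
ta=S(510,360-300,250,110,5);tb=S(718,433-300,250,110,5)
sa=S(563,248,100,125,5);sb=S(608,58,100,125,5)
for z in(.159,):
  for c,a,b in((t,ta,tb),(s,sa,sb)):
    A=plane(c,*a,z);B=plane(c,*b,z);M=(A+B)/2;d=A-B;print('caps',A,B,M,np.linalg.norm(A-B),np.degrees(np.arctan2(d[1],d[0])))
A=tri(t,ta,s,sa);B=tri(t,tb,s,sb);d=A[0]-B[0];print(A,B,(A[0]+B[0])/2,np.degrees(np.arctan2(d[1],d[0])))
print('mug',plane(t,262,128,.05),'carton',[plane(t,*p,.055)[:2] for p in((285,104),(342,118),(333,146),(279,131))])
print('tape',plane(t,357,208,.048),'tool',plane(t,300,135,.1), proj(t,sensors.get_obs()['ee_pos']))
E
```

```text
caps [ 0.59918351 -0.21275721  0.159     ] [ 0.56181653 -0.3254608   0.159     ] [ 0.58050002 -0.26910901  0.159     ] 0.11873664175454497 71.65700842736176
caps [ 0.59881847 -0.21672933  0.159     ] [ 0.56450402 -0.32764343  0.159     ] [ 0.58166124 -0.27218638  0.159     ] 0.1161008993252319 72.80905347040229
(array([ 0.59803201, -0.21268776,  0.16311078]), np.float64(0.0012819387097053598)) (array([ 0.56321791, -0.3261275 ,  0.15929262]), np.float64(0.003074073883949)) [ 0.58062496 -0.26940763  0.1612017 ] 72.93900566708132
mug [0.61565872 0.04480331 0.05      ] carton [array([ 0.69357777, -0.01989117]), array([ 0.65490501, -0.19262518]), array([ 0.56526221, -0.16814799]), array([ 0.60600278, -0.00699348])]
tape [ 0.38384432 -0.24203945  0.048     ] tool [ 0.57810371 -0.07201759  0.1       ] [ 37.18102369 248.52318372]
```

Call:
apply_moves(
  targets=[
    {"grip": 0,"dp": [-27,-24,-5],"roll": 0},
    {"grip": 0,"dp": [-27,-24,-5],"roll": 0},
    {"grip": 0,"dp": [-27,-24,-5],"roll": 0},
    {"grip": 0,"dp": [-27,-24,-5],"roll": 0},
    {"grip": 0,"dp": [-27,-24,-5],"roll": 0},
    {"grip": 0,"dp": [-27,-24,-5],"roll": 0},
    {"grip": 0,"dp": [-27,-24,-5],"roll": 0},
    {"grip": 0,"dp": [-27,-24,-5],"roll": 0},
  ],
)

```text
t: 0.95
ee_pos: [0.3503, 0.2995, 0.2453]
orientation: [[-0.931, 0.365, -0.0], [0.365, 0.931, -0.0], [0.0, -0.0, -1.0]]
wrist_force: [0.6, -0.3, 0.5]
width: 0.0853
```

Call:
apply_moves(
  targets=[
    {"grip": 0,"dp": [-27,-24,-5],"roll": 0},
    {"grip": 0,"dp": [-27,-24,-5],"roll": 0},
    {"grip": 0,"dp": [-27,-24,-5],"roll": 0},
    {"grip": 0,"dp": [-27,-24,-5],"roll": 0},
    {"grip": 0,"dp": [-27,-24,-5],"roll": 0},
    {"grip": 0,"dp": [-27,-24,-5],"roll": 0},
    {"grip": 0,"dp": [-27,-24,-5],"roll": 0},
    {"grip": 0,"dp": [-27,-24,-5],"roll": 0},
  ],
)

```text
t: 1.75
ee_pos: [0.4813, 0.0419, 0.2853]
orientation: [[-0.931, 0.365, -0.0], [0.365, 0.931, 0.0], [0.0, -0.0, -1.0]]
wrist_force: [0.9, 0.5, 0.4]
width: 0.0851
```

Call:
apply_moves(
  targets=[
    {"grip": 0,"dp": [0,0,0],"roll": 8.5},
    {"grip": 0,"dp": [0,0,0],"roll": 8.5},
    {"grip": 0,"dp": [0,0,0],"roll": 8.5},
    {"grip": 0,"dp": [0,0,0],"roll": 8.5},
    {"grip": 0,"dp": [0,0,0],"roll": 8.5},
    {"grip": 0,"dp": [0,0,0],"roll": 8.5},
    {"grip": 0,"dp": [0,0,0],"roll": 8.5},
    {"grip": 0,"dp": [0,0,0],"roll": 8.5},
  ],
)

```text
t: 2.55
ee_pos: [0.4807, 0.0433, 0.2849]
orientation: [[-0.004, 1.0, -0.001], [1.0, 0.004, -0.0], [-0.0, -0.001, -1.0]]
wrist_force: [-0.1, -0.1, 0.4]
width: 0.0854
```

Call:
apply_moves(
  targets=[
    {"grip": 0,"dp": [0,0,0],"roll": 8.5},
    {"grip": 0,"dp": [0,0,0],"roll": 8.5},
    {"grip": 0,"dp": [0,0,0],"roll": 1.1},
    {"grip": 0,"dp": [0,0,0],"roll": 0},
    {"grip": 0,"dp": [0,0,0],"roll": 0},
  ],
)

```text
t: 3.05
ee_pos: [0.4809, 0.0433, 0.2851]
orientation: [[0.298, 0.954, -0.0], [0.954, -0.298, -0.0], [-0.0, -0.0, -1.0]]
wrist_force: [0.4, -0.5, 1.0]
width: 0.0855
```

```bash
python3 - <<'E'
from h import *
save('wrist','w1.png')
print(sensors.get_obs())
E
```

```text
{'t': 3.1, 'joint_pos': array([-5.32945035e-02,  1.18389717e-01,  1.63575196e+00, -1.00664175e-04,
        1.38761674e+00,  2.50209664e-01]), 'joint_vel': array([-1.34899780e-03, -3.87583122e-04,  9.84305423e-05, -3.79585207e-04,
       -3.95307685e-04,  9.27398604e-03]), 'effort': array([ 7.22067343e-04, -3.80446672e+01, -2.96747088e+01, -7.65127843e-04,
        3.40512393e-03, -2.29838700e-02]), 'ee_pos': array([0.48097872, 0.04330062, 0.28514904]), 'orientation': array([[ 2.98848526e-01,  9.54300544e-01, -1.70794151e-04],
       [ 9.54300550e-01, -2.98848544e-01, -9.00097272e-05],
       [-1.36937915e-04, -1.36089678e-04, -9.99999981e-01]]), 'wrist_force': array([-0.05526099,  0.54636808, -0.88340318]), 'ft_torque': array([0.01848771, 0.04295161, 0.04939174]), 'width': 0.08546901049042166}
```

View pics/w1.png

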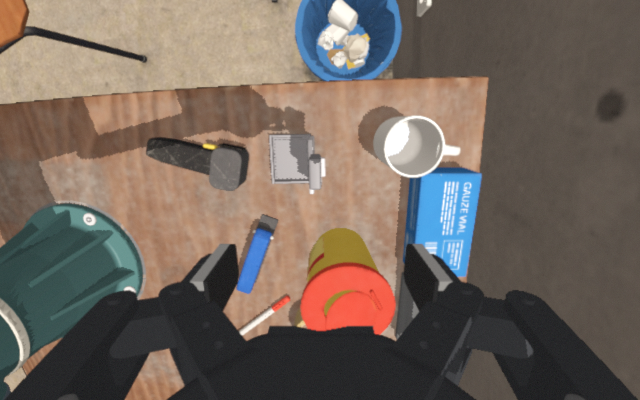

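```bash
python3 - <<'E'
from h import *
w=load('w1.png'); print(-w['R'].T@w['t'], w['R'].round(3).tolist())
print(proj(w,[.477,.046,.143]),proj(w,sensors.get_obs()['ee_pos']))
im=cv2.imread('pics/w1.png')
cv2.imwrite('pics/w1c.png',cv2.resize(im[120:220,250:350],(600,600),interpolation=cv2.INTER_CUBIC))
E
```

```text
[0.50138455 0.11032573 0.45407924] [[0.954, -0.299, -0.0], [-0.288, -0.918, 0.273], [-0.082, -0.261, -0.962]]
[317.17513453 181.71697205] [321.64075084 231.54534077]
```

View pics/w1c.png

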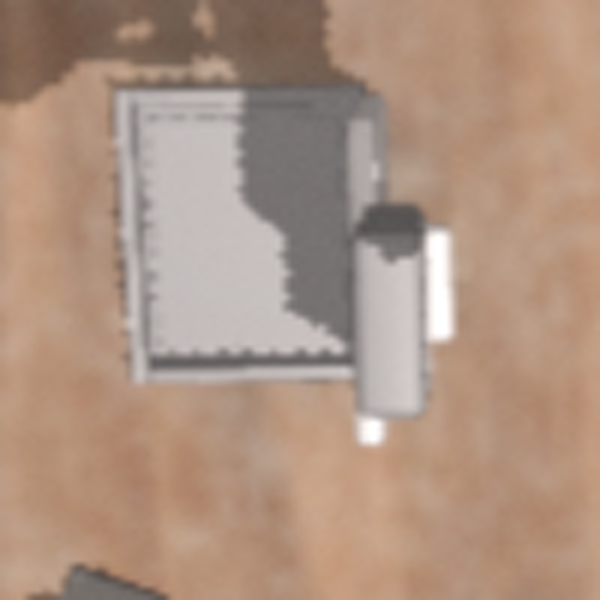

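```bash
python3 - <<'E'
from h import *
w=load('w1.png')
o=sensors.get_obs();R=o['orientation'];P=o['ee_pos']
S=lambda x,y:(250+x/6-.5,120+y/6-.5)
for z in(.143,):
 q=[plane(w,*S(*p),z) for p in((359,237),(424,237),(358,413),(424,413))]
 m=np.mean(q,0);print(m,(R.T@(m-P))*1000)
 d=(q[0]+q[1]-q[2]-q[3])/2;print(np.linalg.norm(d),np.degrees(np.arctan2(d[1],d[0])),np.linalg.norm(q[1]-q[0]))
# tray rim corners, z guess .015 ; 
q=[plane(w,*S(*p),.015) for p in((115,90),(137,380))]
d=q[0]-q[1];print(q,np.linalg.norm(d),np.degrees(np.arctan2(d[1],d[0])))
s=load('side0.png');t=load('top0.png')
for c,p in((s,S),):
  pass
# triangulate wrist tab top center w/ side/top
pw=S(391,325)
print(tri(w,pw,s,(270+108/5-.5,255+55/5-.5)),tri(w,pw,t,(225+180/6.667-.5,150+85/6.667-.5)))
E
```

```text
[0.47707858 0.05537627 0.143     ] [ 10.37771609  -7.31135209 142.14861735]
0.033274669716526074 72.11982186234384 0.01193882995263655
[array([0.4186601 , 0.11187921, 0.015     ]), array([0.39824901, 0.03919727, 0.015     ])] 0.07549354976800743 74.3137905760746
(array([0.47964433, 0.0625564 , 0.18251272]), np.float64(0.0010864592693481283)) (array([0.47808684, 0.05385931, 0.14070685]), np.float64(0.0035392442081497466))
```

Call:
apply_moves(
  targets=[
    {"grip": 0,"dp": [3,-2,35],"roll": 0},
    {"grip": 0,"dp": [3,-2,35],"roll": 0},
    {"grip": 0,"dp": [3,-2,15],"roll": 0},
    {"grip": 0,"dp": [0,0,0],"roll": 0},
    {"grip": 0,"dp": [0,0,0],"roll": 0},
  ],
)

```text
t: 3.6
ee_pos: [0.4784, 0.0536, 0.2006]
orientation: [[0.3, 0.954, 0.0], [0.954, -0.3, -0.0], [-0.0, 0.0, -1.0]]
wrist_force: [1.0, 0.2, -0.0]
width: 0.0852
```

```bash
python3 - <<'E'
from h import *
w=save('wrist','w2.png');save('side','s2.png')
im=cv2.imread('pics/w2.png')
cv2.imwrite('pics/w2c.png',cv2.resize(im[110:260,230:390],(800,750)[:2] if 0 else (640,600),interpolation=cv2.INTER_CUBIC))
E
```

```text
(no output)
```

View pics/w2c.png

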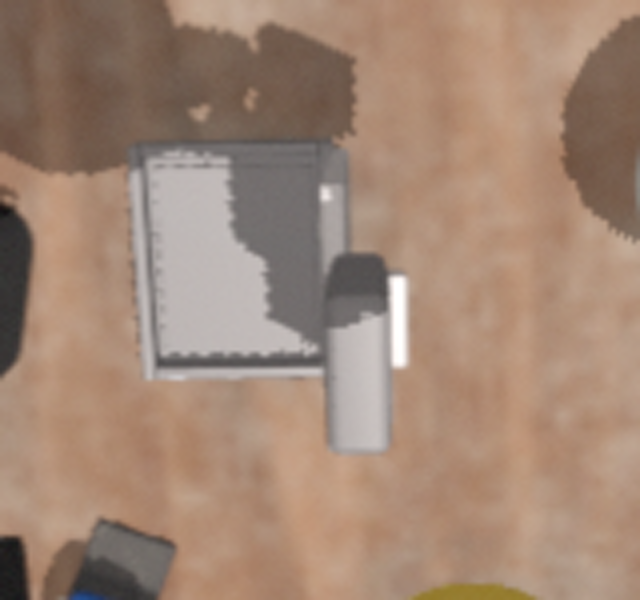

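View pics/s2.png

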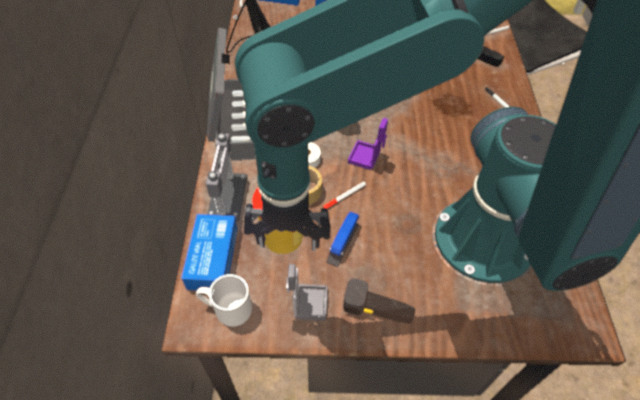

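The crop shows the tab's top face spanning about (327–389, 298–450), that is image px x 311.5–327 and y 184–222. The gripper is above it. Computing the offset.

```bash
python3 - <<'E'
from h import *
w=load('w2.png')
o=sensors.get_obs();R=o['orientation'];P=o['ee_pos']
S=lambda x,y:(230+x/4-.4,110+y/4-.4)
q=[plane(w,*S(*p),.143) for p in((326,298),(388,298),(329,451),(389,451))]
m=np.mean(q,0);print(m,(R.T@(m-P))*1000)
d=(q[0]+q[1]-q[2]-q[3])/2;print(np.linalg.norm(d),np.degrees(np.arctan2(d[1],d[0])),np.linalg.norm(q[1]-q[0]))
q=[plane(w,*S(*p),z) for p,z in(((131,145),.012),((148,378),.012))]
d=q[0]-q[1];print(q,np.linalg.norm(d),np.degrees(np.arctan2(d[1],d[0])))
e=R[:,0];print(np.degrees(np.arctan2(e[1],e[0])))
E
```

```text
[0.47693795 0.0554522  0.143     ] [ 1.10176086 -2.94807615 58.48585281]
0.03348758704427967 73.12898980088968 0.012738656038287374
[array([0.41923382, 0.11128049, 0.012     ]), array([0.39767634, 0.0380155 , 0.012     ])] 0.07637069767540325 73.60401609854594
72.5106956261265
```

Call:
apply_moves(
  targets=[
    {"grip": 0,"dp": [1,-3,25],"roll": -0.8},
    {"grip": 0,"dp": [0,0,30],"roll": 0},
    {"grip": 0,"dp": [0,0,27],"roll": 0},
    {"grip": 0,"dp": [0,0,14],"roll": 0},
    {"grip": 0,"dp": [0,0,0],"roll": 0},
  ],
)

```text
t: 4.2
ee_pos: [0.475, 0.0554, 0.1035]
orientation: [[0.288, 0.958, -0.002], [0.958, -0.288, -0.0], [-0.001, -0.002, -1.0]]
wrist_force: [0.6, -0.0, 0.1]
width: 0.0852
```

```bash
python3 - <<'E'
from h import *
w=save('wrist','w3.png');save('side','s3.png')
im=cv2.imread('pics/w3.png');b=cv2.imread('pics/s3.png')
cv2.imwrite('pics/w3c.png',np.hstack([cv2.resize(im[100:340,170:470],(400,320)),cv2.resize(b[220:330,240:377],(400,320),interpolation=cv2.INTER_CUBIC)]))
E
```

```text
(no output)
```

View pics/w3c.png

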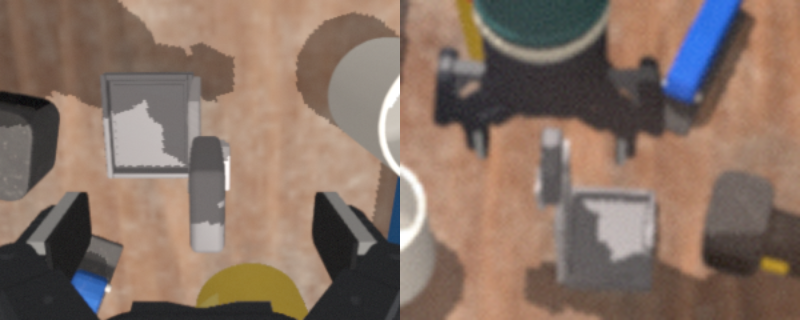

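```bash
python3 - <<'E'
from h import *
w=load('w3.png');s=load('s3.png')
o=sensors.get_obs();P=o['ee_pos'];R=o['orientation']
print(P)
for X in (P,P+[0,0,.0395],P+[0,0,.0395]+.018*R[:,0],P+[0,0,.0395]-.018*R[:,0]):
    a=proj(s,X);b=proj(w,X)
    print('side crop',(a-[240,220])*400/137+[400,0],'wrist crop',(b-[170,100])*4/3)
S=lambda x,y:(170+x*.75-.1,100+y*.75-.1)
for p in((190,180),(224,180),(192,249),(224,249)):print(plane(w,*S(*p),.143))
E
```

```text
[0.47656894 0.0554071  0.10522519]
side crop [554.568851   178.29563744] wrist crop [205.26935243 175.80650337]
side crop [552.65692329 150.75572358] wrist crop [206.24484059 216.20893024]
side crop [550.49761147 174.70222291] wrist crop [206.41108521 171.86503828]
side crop [554.77047913 127.31844485] wrist crop [206.0837394  257.25129322]
[0.47477723 0.0706772  0.143     ]
[0.48686615 0.06704375 0.143     ]
[0.46679815 0.04232491 0.143     ]
[0.47888201 0.03869152 0.143     ]
```

Call:
apply_moves(
  targets=[
    {"grip": 1,"dp": [0,0,0],"roll": 0},
    {"grip": 1,"dp": [0,0,0],"roll": 0},
    {"grip": 1,"dp": [0,0,0],"roll": 0},
    {"grip": 1,"dp": [0,0,0],"roll": 0},
    {"grip": 1,"dp": [0,0,0],"roll": 0},
    {"grip": 1,"dp": [0,0,0],"roll": 0},
    {"grip": 1,"dp": [0,0,0],"roll": 0},
    {"grip": 1,"dp": [0,0,0],"roll": 0},
  ],
  force=40,
)

```text
t: 5.1
ee_pos: [0.4759, 0.0555, 0.1044]
orientation: [[0.288, 0.958, 0.001], [0.958, -0.288, -0.0], [0.0, 0.001, -1.0]]
wrist_force: [2.6, -1.3, 1.1]
width: 0.0129
```

Call:
apply_moves(
  targets=[
    {"grip": 1,"dp": [0,0,-10],"roll": 0},
    {"grip": 1,"dp": [0,0,-25],"roll": 0},
    {"grip": 1,"dp": [0,0,-35],"roll": 0},
    {"grip": 1,"dp": [0,0,-35],"roll": 0},
    {"grip": 1,"dp": [0,0,-35],"roll": 0},
    {"grip": 1,"dp": [0,0,-35],"roll": 0},
    {"grip": 1,"dp": [0,0,0],"roll": 0},
    {"grip": 1,"dp": [0,0,0],"roll": 0},
  ],
)

```text
t: 5.9
ee_pos: [0.4752, 0.0556, 0.2797]
orientation: [[0.288, 0.958, 0.001], [0.958, -0.288, -0.0], [0.0, 0.001, -1.0]]
wrist_force: [1.1, 0.2, -1.8]
width: 0.013
```

```bash
python3 - <<'E'
from h import *
w=save('wrist','w4.png');save('side','s4.png');save('top','t4.png')
for i in range(1):
  o=sensors.get_obs();print(o['wrist_force'],o['ft_torque'],o['ee_pos'],o['width'])
im=cv2.imread('pics/w4.png');b=cv2.imread('pics/s4.png')
cv2.imwrite('pics/w4c.png',np.hstack([cv2.resize(im[100:340,170:470],(400,320)),cv2.resize(b[150:314,220:425],(400,320),interpolation=cv2.INTER_CUBIC)]))
E
```

```text
[ 0.02683723  0.27752939 -2.81391859] [-0.00424526 -0.02034886 -0.0343964 ] [0.4738487  0.05559036 0.27748968] 0.01260383375460588
```

View pics/w4c.png

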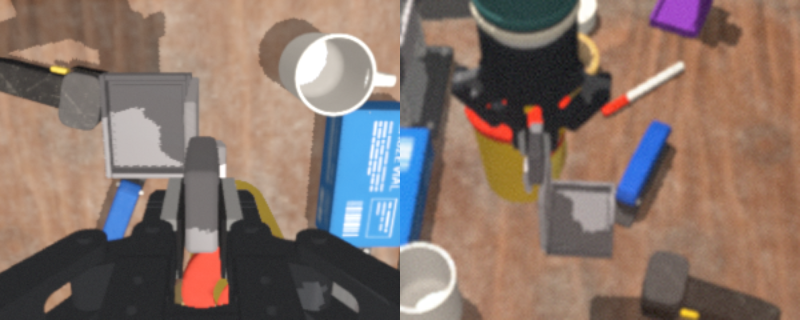

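View pics/t4.png

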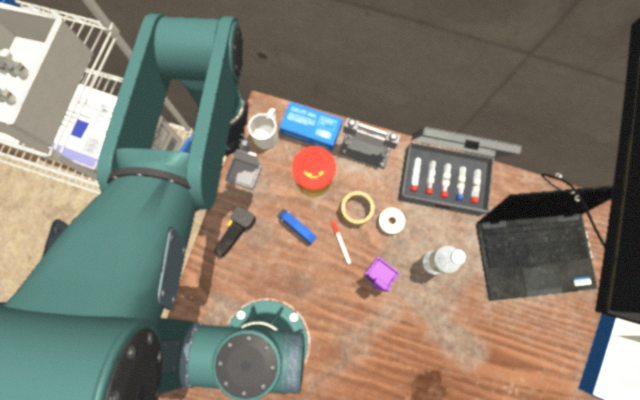

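Call:
apply_moves(
  targets=[
    {"grip": 1,"dp": [0,0,-25],"roll": 0},
    {"grip": 1,"dp": [0,0,-30],"roll": 0},
    {"grip": 1,"dp": [-10,4,-30],"roll": 0},
    {"grip": 1,"dp": [-20,8,0],"roll": 0},
    {"grip": 1,"dp": [-30,12,0],"roll": 0},
    {"grip": 1,"dp": [-35,15,0],"roll": 0},
    {"grip": 1,"dp": [-35,15,0],"roll": 0},
    {"grip": 1,"dp": [-35,15,0],"roll": 0},
  ],
)

```text
t: 6.85
ee_pos: [0.4932, -0.1233, 0.3624]
orientation: [[0.287, 0.958, -0.003], [0.958, -0.287, 0.001], [0.0, -0.003, -1.0]]
wrist_force: [0.6, -0.9, -2.0]
width: 0.0126
```

Call:
apply_moves(
  targets=[
    {"grip": 1,"dp": [-35,15,0],"roll": 0},
    {"grip": 1,"dp": [-35,15,0],"roll": 0},
    {"grip": 1,"dp": [-25,10,0],"roll": 0},
    {"grip": 1,"dp": [-15,5,0],"roll": 0},
    {"grip": 1,"dp": [-5,1,0],"roll": 0},
    {"grip": 1,"dp": [0,0,0],"roll": 0},
    {"grip": 1,"dp": [0,0,0],"roll": 0},
  ],
)

```text
t: 7.55
ee_pos: [0.5049, -0.2443, 0.364]
orientation: [[0.287, 0.958, -0.001], [0.958, -0.287, 0.001], [0.001, -0.001, -1.0]]
wrist_force: [1.1, 0.7, -2.8]
width: 0.013
```

```bash
python3 - <<'E'
from h import *
w=save('wrist','w5.png')
o=sensors.get_obs();print(o['wrist_force'],o['ft_torque'],o['ee_pos'],o['width'])
E
```

```text
[ 0.32584949 -0.18209187 -2.18590629] [-0.02454716 -0.04537167 -0.00076759] [ 0.50496899 -0.24421126  0.36422019] 0.012770539384701414
```

View pics/w5.png

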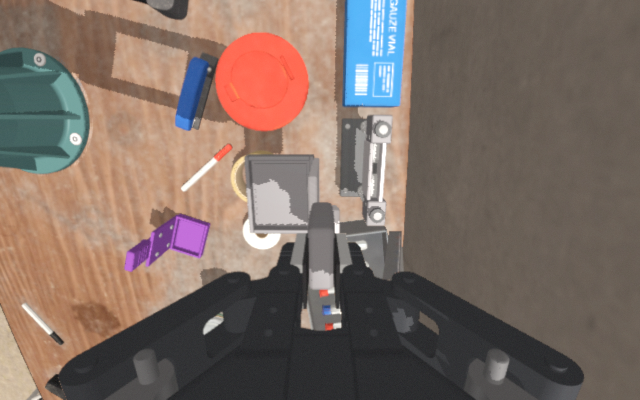

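The rail lies clear of the carrier, with caps at px (382,128) and (377,214). A dark spot in the channel near (374,168) may be the notch. Enlarging.

```bash
python3 - <<'E'
import cv2
im=cv2.imread('pics/w5.png')
cv2.imwrite('pics/w5c.png',cv2.resize(im[110:230,340:410],(467,800)[:2] and (350,600),interpolation=cv2.INTER_CUBIC))
E
```

```text
(no output)
```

View pics/w5c.png

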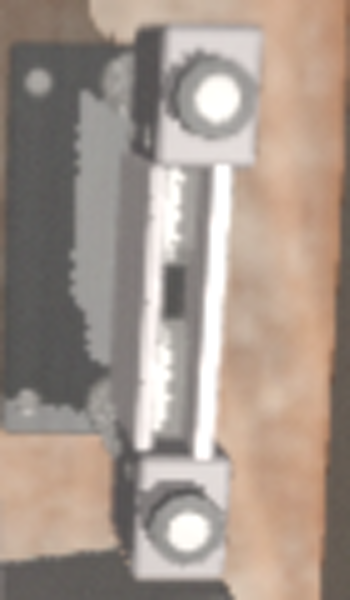

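```bash
python3 - <<'E'
from h import *
w=load('w5.png')
S=lambda x,y:(340+x/5-.4,110+y/5-.4)
A=plane(w,*S(217,98),.159);B=plane(w,*S(187,531),.159);M=(A+B)/2
d=(A-B)/np.linalg.norm(A-B);print('caps',A,B,M,np.linalg.norm(A-B),np.degrees(np.arctan2(d[1],d[0])))
ey=d*[1,1,0];ex=np.array([ey[1],-ey[0],0])
f=lambda X:((X-M)@ex*1000,(X-M)@ey*1000)
# lip top band (148..166 at y165 ; 134..152 at y 445), wall band
for nm,z,ps in (('lip',.144,((150,170),(165,170),(136,443),(151,443))),('wall',.150,((215,170),(231,170),(197,455),(211,455))),('lipfrontbottom',.085,((125,160),(110,420))),
   ('block front top',.150,((162,30),(158,155),(137,455),(135,572))),('blk back',.15,((262,30),(255,160),(230,460),(226,578))),('notch .121',.121,((165,264),(165,318),(186,264),(186,318))),('notch .130',.130,((175,264),(175,318)))):
  print(nm,[np.round(f(plane(w,*S(*p),z)),1).tolist() for p in ps])
print('cam',f(-w['R'].T@w['t']),-w['R'].T@w['t'])
E
```

```text
caps [ 0.59777591 -0.2123894   0.159     ] [ 0.56223498 -0.32528873  0.159     ] [ 0.58000544 -0.26883907  0.159     ] 0.1183613864544769 72.5258940173217
lip [[-13.8, 39.3], [-9.7, 39.3], [-13.3, -37.9], [-8.9, -37.9]]
wall [[2.7, 40.0], [7.0, 40.1], [3.2, -39.5], [7.2, -39.5]]
lipfrontbottom [[-11.7, 37.4], [-12.1, -46.7]]
block front top [[-13.7, 76.0], [-12.9, 43.7], [-13.8, -39.8], [-12.3, -75.0]]
blk back [[12.6, 76.5], [13.3, 42.9], [12.7, -40.9], [14.3, -76.6]]
notch .121 [[-3.9, 10.3], [-2.9, -5.8], [2.3, 10.4], [3.4, -5.7]]
notch .130 [[-2.6, 11.6], [-1.7, -4.1]]
cam (np.float64(-80.39607718257167), np.float64(70.73304355507179)) [ 0.52455877 -0.17722925  0.53302309]
```

```bash
python3 - <<'E'
from h import *
w=load('w5.png')
S=lambda x,y:(340+x/5-.4,110+y/5-.4)
M=np.array([0.58000544,-0.26883907,.13]);a=np.radians(72.53);ey=np.array([np.cos(a),np.sin(a),0]);ex=np.array([ey[1],-ey[0],0])
M=M-.0031*ex;print('track mid',M)
f=lambda X:((X-M)@ex*1000,(X-M)@ey*1000)
for p in ((105,88),(118,55),(118,115),(93,400)):
  print(p,[(z,np.round(f(plane(w,*S(*p),z)),1).tolist()) for z in(.005,.03,.06,.1)])
# tab top in this view
o=sensors.get_obs();P=o['ee_pos'];R=o['orientation']
for z in (.0395,): print('tab top centre exp',proj(w,P-z*R[:,2]))
print('tip exp',proj(w,P+R@[0,.009,.044-.0]))
for y in (0,.02,.025): print('tcp target for tip y',y,M+ey*y+ex*(-.0005-.009))
# side image checks: track geometry vs side camera
s=load('side0.png')
for q in ([-.0105,.04,.144],[-.0105,-.04,.144],[.0105,.04,.15],[.0105,-.04,.15],[.003,.059,.159],[.003,-.059,.159]):
  print(q,proj(s,M*[1,1,0]+ex*q[0]+ey*q[1]+np.array([0,0,q[2]])))
im=cv2.imread('pics/w5.png')
cv2.imwrite('pics/w5d.png',cv2.resize(im[180:340,240:400],(600,600),interpolation=cv2.INTER_CUBIC))
b=cv2.imread('pics/side0.png');cv2.imwrite('pics/s0d.png',cv2.resize(b[130:220,190:260],(560,720)[:2] and (466,600),interpolation=cv2.INTER_CUBIC))
E
```

```text
track mid [ 0.57704843 -0.26790843  0.13      ]
(105, 88) [(0.005, [-4.9, 57.3]), (0.03, [-8.4, 57.9]), (0.06, [-12.5, 58.7]), (0.1, [-18.0, 59.7])]
(118, 55) [(0.005, [-0.8, 69.0]), (0.03, [-4.4, 69.1]), (0.06, [-8.8, 69.2]), (0.1, [-14.6, 69.3])]
(118, 115) [(0.005, [0.3, 47.7]), (0.03, [-3.4, 48.8]), (0.06, [-7.8, 50.1]), (0.1, [-13.7, 51.8])]
(93, 400) [(0.005, [-3.8, -59.8]), (0.03, [-7.2, -53.6]), (0.06, [-11.4, -46.2]), (0.1, [-17.0, -36.3])]
tab top centre exp [321.93437225 261.35973799]
tip exp [332.90570181 210.13024962]
tcp target for tip y 0 [ 0.56798662 -0.26505647  0.13      ]
tcp target for tip y 0.02 [ 0.57399075 -0.24597898  0.13      ]
tcp target for tip y 0.025 [ 0.57549178 -0.24120961  0.13      ]
[-0.0105, 0.04, 0.144] [221.53046245 173.59093179]
[-0.0105, -0.04, 0.144] [227.52671643 147.4214229 ]
[0.0105, 0.04, 0.15] [211.87927383 171.38678663]
[0.0105, -0.04, 0.15] [218.2835534  145.21619937]
[0.003, 0.059, 0.159] [212.96747199 175.52652523]
[0.003, -0.059, 0.159] [222.32050299 136.80159483]
```

View pics/w5d.png

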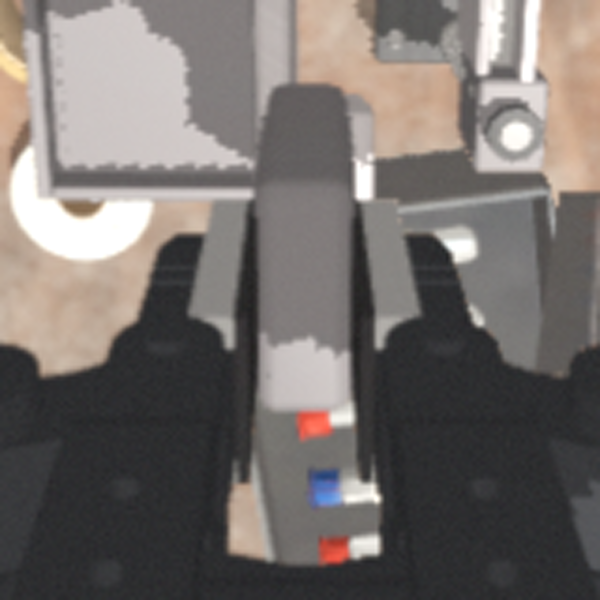

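View pics/s0d.png

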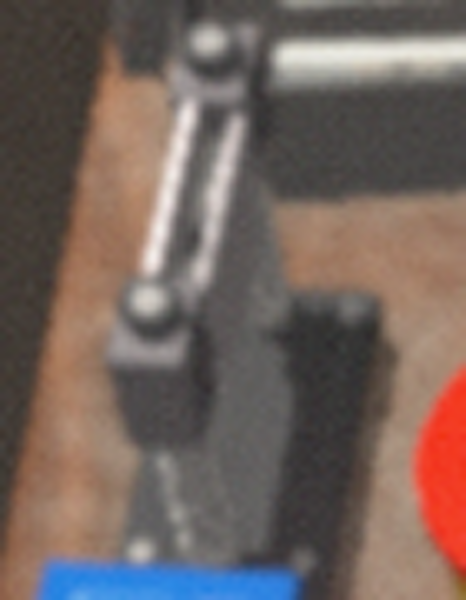

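Call:
apply_moves(
  targets=[
    {"grip": 1,"dp": [3,8,0],"roll": 0.8},
    {"grip": 1,"dp": [6,18,0],"roll": 0},
    {"grip": 1,"dp": [6,18,15],"roll": 0},
    {"grip": 1,"dp": [4,14,30],"roll": 0},
    {"grip": 1,"dp": [2,8,35],"roll": 0},
    {"grip": 1,"dp": [0,0,30],"roll": 0},
    {"grip": 1,"dp": [0,0,24],"roll": 0},
    {"grip": 1,"dp": [0,0,10],"roll": 0},
  ],
)

```text
t: 8.4
ee_pos: [0.5735, -0.2436, 0.2176]
orientation: [[0.3, 0.954, -0.004], [0.954, -0.3, 0.002], [0.001, -0.004, -1.0]]
wrist_force: [-0.4, -0.0, -2.7]
width: 0.0125
```

Call:
apply_moves(
  targets=[
    {"grip": 1,"dp": [0,0,0],"roll": 0},
    {"grip": 1,"dp": [0,0,0],"roll": 0},
  ],
)

```text
t: 8.6
ee_pos: [0.5752, -0.2454, 0.2214]
orientation: [[0.301, 0.954, 0.002], [0.954, -0.301, -0.001], [-0.0, 0.002, -1.0]]
wrist_force: [0.2, -0.7, -1.3]
width: 0.0127
```

```bash
python3 - <<'E'
from h import *
w=save('wrist','w6.png');save('side','s6.png');save('top','t6.png')
o=sensors.get_obs();print(o['wrist_force'],o['ft_torque'],o['ee_pos'],o['width'])
im=cv2.imread('pics/w6.png');b=cv2.imread('pics/s6.png');t=cv2.imread('pics/t6.png')
cv2.imwrite('pics/w6c.png',np.hstack([cv2.resize(im[120:330,220:430],(400,400),interpolation=cv2.INTER_CUBIC),cv2.resize(b[120:240,170:290],(400,400),interpolation=cv2.INTER_CUBIC)]))
E
```

```text
[ 0.04081401 -0.78254892 -2.09504487] [0.01866599 0.07195314 0.00569767] [ 0.57513571 -0.24575682  0.22189141] 0.012615645381598909
```

View pics/w6c.png

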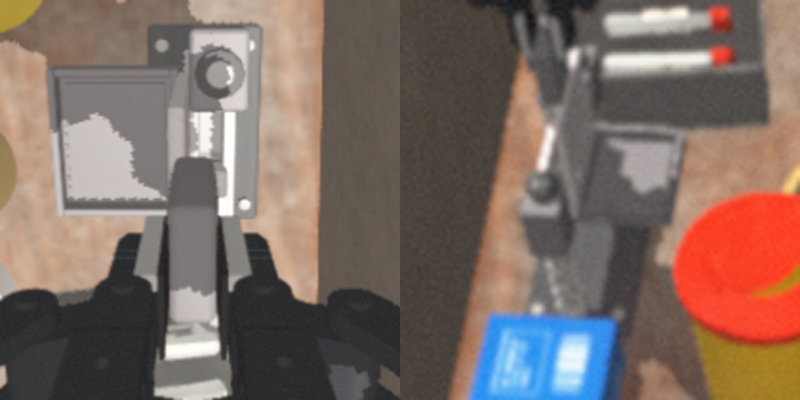

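View pics/t6.png

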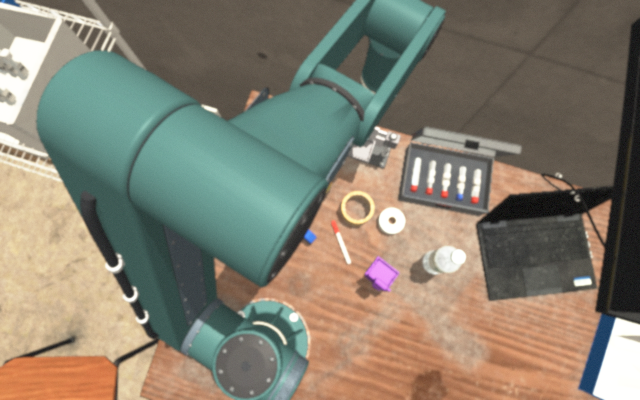

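```bash
python3 - <<'E'
import cv2
im=cv2.imread('pics/w6.png')
cv2.imwrite('pics/w6d.png',cv2.resize(im[125:245,290:370],(533,800)[:2] and (400,600),interpolation=cv2.INTER_CUBIC))
E
```

```text
(no output)
```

View pics/w6d.png

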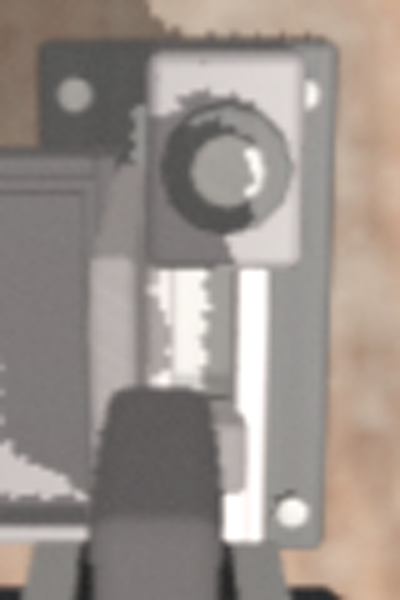

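```bash
python3 - <<'E'
from h import *
w=load('w6.png')
S=lambda x,y:(290+x/5-.4,125+y/5-.4)
M=np.array([0.57704843,-0.26790843,.13]);a=np.radians(72.53);ey=np.array([np.cos(a),np.sin(a),0]);ex=np.array([ey[1],-ey[0],0])
f=lambda X:((X-M)@ex*1000,(X-M)@ey*1000)
P=np.array([.5748,-.2450,.2215])
print('P est',f(P),'expected tip',f(P+.009*ex), 'cam',f(-w['R'].T@w['t']),-w['R'].T@w['t'])
for nm,z,ps in(('wall',.150,((237,290),(268,290),(234,500),(266,500))),('block',.150,((148,200),(302,200),(200,265))),('cap',.159,((226,168),)),('lip front',.144,((148,290),)),('hook back',.2115,((246,430),(243,490),(232,415))),('tab L/R',.261,((95,540),(219,540),(117,392),(209,392),)),('plate top?',.19,((92,300),(133,300)))):
  print(nm,[np.round(f(plane(w,*S(*p),z)),1).tolist() for p in ps])
E
```

```text
P est (np.float64(-9.02197666907992), np.float64(21.176768863837005)) expected tip (np.float64(-0.021976669079967585), np.float64(21.176768863836994)) cam (np.float64(-9.216858176745568), np.float64(90.99370488060403)) [ 0.5955736  -0.17834492  0.39037476]
wall [[5.3, 37.1], [10.7, 37.1], [5.3, -2.0], [11.2, -2.0]]
block [[-10.1, 52.9], [16.2, 52.8], [-1.2, 41.5]]
cap [[2.7, 59.6]]
lip front [[-10.2, 35.7]]
hook back [[3.1, 31.8], [2.8, 23.2], [1.2, 33.9]]
tab L/R [[-15.0, 36.8], [-2.8, 36.7], [-12.7, 52.0], [-3.9, 52.0]]
plate top? [[-18.2, 44.6], [-12.2, 44.6]]
```

Call:
apply_moves(
  targets=[
    {"grip": 1,"dp": [0,-0.4,8],"roll": 0},
    {"grip": 1,"dp": [0,0,9],"roll": 0},
    {"grip": 1,"dp": [0,0,7],"roll": 0},
    {"grip": 1,"dp": [0,0,4],"roll": 0},
    {"grip": 1,"dp": [0,0,3],"roll": 0},
    {"grip": 1,"dp": [0,0,0],"roll": 0},
  ],
)

```text
t: 9.35
ee_pos: [0.5737, -0.2452, 0.1886]
orientation: [[0.301, 0.954, -0.001], [0.954, -0.301, 0.0], [0.0, -0.001, -1.0]]
wrist_force: [-0.2, -0.7, -2.8]
width: 0.0124
```

```bash
python3 - <<'E'
from h import *
w=save('wrist','w7.png');save('side','s7.png')
o=sensors.get_obs();print(o['wrist_force'],o['ft_torque'],o['ee_pos'],o['width'])
im=cv2.imread('pics/w7.png');b=cv2.imread('pics/s7.png')
cv2.imwrite('pics/w7c.png',np.hstack([cv2.resize(im[105:225,280:360],(400,600),interpolation=cv2.INTER_CUBIC),cv2.resize(b[130:220,190:250],(400,600),interpolation=cv2.INTER_CUBIC)]))
E
```

```text
[-0.06247651  0.19177838 -1.52615692] [-0.02490589 -0.10714407 -0.07272878] [ 0.57409411 -0.24539564  0.18930375] 0.012570421368666972
```

View pics/w7c.png

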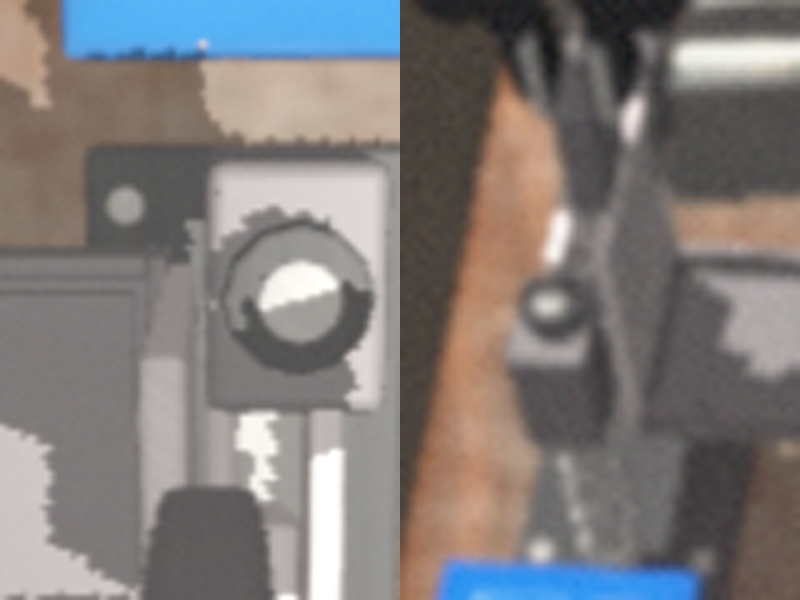

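```bash
python3 - <<'E'
from h import *
w=load('w7.png')
S=lambda x,y:(280+x/5-.4,105+y/5-.4)
M=np.array([0.57704843,-0.26790843,.13]);a=np.radians(72.53);ey=np.array([np.cos(a),np.sin(a),0]);ex=np.array([ey[1],-ey[0],0])
f=lambda X:((X-M)@ex*1000,(X-M)@ey*1000)
P=np.array([.5741,-.2452,.1900]);print(f(P))
for nm,z,ps in(('wall',.150,((309,480),(343,480),(309,560),(342,560))),('block',.150,((208,350),(386,300),(300,410))),('hook back',.179,((297,530),(296,580))),('plate',.16,((140,400),(188,400)))):
  print(nm,[np.round(f(plane(w,*S(*p),z)),1).tolist() for p in ps])
E
```

```text
(np.float64(-9.629647378861192), np.float64(20.775849534702303))
wall [[5.2, 30.1], [10.4, 30.1], [5.5, 17.1], [10.6, 17.1]]
block [[-10.2, 50.3], [16.1, 57.8], [3.7, 41.1]]
hook back [[1.6, 31.7], [1.6, 24.6]]
plate [[-20.0, 45.0], [-13.1, 45.0]]
```

Call:
apply_moves(
  targets=[
    {"grip": 1,"dp": [0,0.4,2],"roll": 0},
    {"grip": 1,"dp": [0,0,2],"roll": 0},
    {"grip": 1,"dp": [0,0,2],"roll": 0},
    {"grip": 1,"dp": [0,0,2],"roll": 0},
    {"grip": 1,"dp": [0,0,2],"roll": 0},
    {"grip": 1,"dp": [0,0,1.5],"roll": 0},
    {"grip": 1,"dp": [0,0,1],"roll": 0},
  ],
)

```text
t: 10.15
ee_pos: [0.5742, -0.2454, 0.1765]
orientation: [[0.301, 0.954, -0.0], [0.954, -0.301, 0.0], [-0.0, -0.0, -1.0]]
wrist_force: [-0.4, 0.4, -2.3]
width: 0.0127
```

Call:
apply_moves(
  targets=[
    {"grip": 1,"dp": [0,0,1],"roll": 0},
  ],
)

```text
t: 10.25
ee_pos: [0.5743, -0.2454, 0.1756]
orientation: [[0.301, 0.954, -0.0], [0.954, -0.301, -0.0], [-0.0, -0.0, -1.0]]
wrist_force: [-0.7, 0.1, -2.0]
width: 0.0127
```

Call:
apply_moves(
  targets=[
    {"grip": 1,"dp": [0,0,1],"roll": 0},
  ],
)

```text
t: 10.35
ee_pos: [0.5744, -0.2455, 0.1747]
orientation: [[0.301, 0.954, 0.0], [0.954, -0.301, -0.0], [-0.0, 0.0, -1.0]]
wrist_force: [-0.1, 0.4, -2.0]
width: 0.0125
```

Call:
apply_moves(
  targets=[
    {"grip": 1,"dp": [0,0,1],"roll": 0},
  ],
)

```text
t: 10.45
ee_pos: [0.5744, -0.2454, 0.1737]
orientation: [[0.301, 0.954, 0.0], [0.954, -0.301, -0.0], [-0.0, 0.0, -1.0]]
wrist_force: [-0.2, 0.5, -1.0]
width: 0.013
```

Call:
apply_moves(
  targets=[
    {"grip": 1,"dp": [0,0,0.5],"roll": 0},
  ],
)

```text
t: 10.55
ee_pos: [0.5744, -0.2455, 0.1734]
orientation: [[0.301, 0.954, 0.0], [0.954, -0.301, -0.0], [-0.0, 0.0, -1.0]]
wrist_force: [-0.5, -0.1, 0.4]
width: 0.0125
```

Call:
apply_moves(
  targets=[
    {"grip": 1,"dp": [0,0,0.5],"roll": 0},
  ],
)

```text
t: 10.65
ee_pos: [0.5745, -0.2455, 0.1731]
orientation: [[0.301, 0.954, 0.0], [0.954, -0.301, -0.0], [-0.0, 0.0, -1.0]]
wrist_force: [-0.5, 0.4, 1.3]
width: 0.0129
```

Call:
apply_moves(
  targets=[
    {"grip": 1,"dp": [0,0,0],"roll": 0},
  ],
)

```text
t: 10.75
ee_pos: [0.5744, -0.2455, 0.1731]
orientation: [[0.301, 0.954, 0.0], [0.954, -0.301, -0.0], [-0.0, 0.0, -1.0]]
wrist_force: [-1.0, 1.0, 1.2]
width: 0.0127
```

Call:
apply_moves(
  targets=[
    {"grip": 1,"dp": [-2,0,0],"roll": 0},
    {"grip": 1,"dp": [-2,0,0],"roll": 0},
    {"grip": 1,"dp": [-2,0,0],"roll": 0},
  ],
)

```text
t: 11.05
ee_pos: [0.5729, -0.2512, 0.1729]
orientation: [[0.301, 0.954, 0.001], [0.954, -0.301, -0.0], [0.0, 0.001, -1.0]]
wrist_force: [2.0, 2.0, 1.9]
width: 0.0126
```

Call:
apply_moves(
  targets=[
    {"grip": 1,"dp": [-2,0,0],"roll": 0},
    {"grip": 1,"dp": [-2,0,0],"roll": 0},
  ],
)

```text
t: 11.25
ee_pos: [0.5713, -0.2553, 0.1727]
orientation: [[0.301, 0.954, -0.0], [0.954, -0.301, -0.0], [-0.0, 0.0, -1.0]]
wrist_force: [0.2, 1.0, -2.1]
width: 0.0123
```

Call:
apply_moves(
  targets=[
    {"grip": 1,"dp": [-2,0,0],"roll": 0},
  ],
)

```text
t: 11.35
ee_pos: [0.5701, -0.2572, 0.1722]
orientation: [[0.301, 0.954, -0.001], [0.954, -0.301, -0.0], [-0.001, -0.001, -1.0]]
wrist_force: [-0.9, -0.8, -2.8]
width: 0.0128
```

Call:
apply_moves(
  targets=[
    {"grip": 1,"dp": [-2,0,0],"roll": 0},
  ],
)

```text
t: 11.45
ee_pos: [0.5695, -0.259, 0.1721]
orientation: [[0.301, 0.954, -0.001], [0.954, -0.301, 0.0], [-0.0, -0.001, -1.0]]
wrist_force: [-0.1, 1.5, -2.4]
width: 0.0124
```

```bash
python3 - <<'E'
from h import *
w=save('wrist','w8.png');save('side','s8.png')
o=sensors.get_obs();print(o['wrist_force'],o['ft_torque'],o['ee_pos'],o['width'])
im=cv2.imread('pics/w8.png');b=cv2.imread('pics/s8.png')
cv2.imwrite('pics/w8c.png',np.hstack([cv2.resize(im[85:235,270:370],(400,600),interpolation=cv2.INTER_CUBIC),cv2.resize(b[130:220,190:250],(400,600),interpolation=cv2.INTER_CUBIC)]))
E
```

```text
[ 0.12696311  0.39348915 -2.50583121] [-0.04942816 -0.04768582  0.02064601] [ 0.56960061 -0.25911122  0.17227756] 0.012168052522722976
```

View pics/w8c.png

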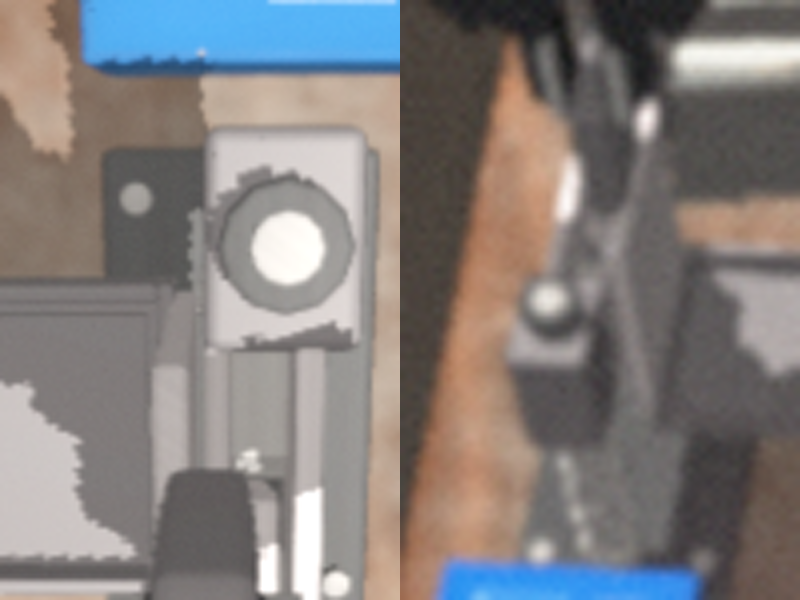

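```bash
python3 - <<'E'
from h import *
w=load('w8.png')
S=lambda x,y:(270+x/4-.4,85+y/4-.4)
M=np.array([0.57704843,-0.26790843,.13]);a=np.radians(72.53);ey=np.array([np.cos(a),np.sin(a),0]);ex=np.array([ey[1],-ey[0],0])
f=lambda X:((X-M)@ex*1000,(X-M)@ey*1000)
print('tcp',f(np.array([.5696,-.2590,.172])))
for p,z in(((245,456),.13),((245,475),.125),((245,475),.13),((275,480),.162)): print(p,z,np.round(f(plane(w,*S(*p),z)),1))
E
python3 - <<'E'
import cv2
im=cv2.imread('pics/w8.png')
cv2.imwrite('pics/w8e.png',cv2.resize(im[165:240,310:360],(400,600),interpolation=cv2.INTER_CUBIC))
E
```

```text
tcp (np.float64(-9.779233362988814), np.float64(6.2614558500404005))
(245, 456) 0.13 [-2.6 16.2]
(245, 475) 0.125 [-2.4 10.9]
(245, 475) 0.13 [-2.6 12.4]
(275, 480) 0.162 [ 1.2 21.2]
```

View pics/w8e.png

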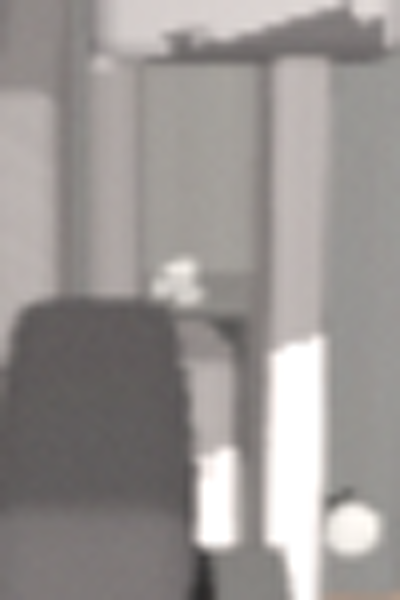

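Call:
apply_moves(
  targets=[
    {"grip": 1,"dp": [-2,0,0],"roll": 0},
    {"grip": 1,"dp": [-1.7,0,0.5],"roll": 0},
    {"grip": 1,"dp": [0,0,1],"roll": 0},
    {"grip": 1,"dp": [0,0,1],"roll": 0},
    {"grip": 1,"dp": [0,0,1],"roll": 0},
  ],
)

```text
t: 12.05
ee_pos: [0.569, -0.2622, 0.1691]
orientation: [[0.301, 0.954, -0.0], [0.954, -0.301, -0.0], [-0.0, -0.0, -1.0]]
wrist_force: [-0.1, 0.0, -1.9]
width: 0.0125
```

Call:
apply_moves(
  targets=[
    {"grip": 1,"dp": [0,0,1],"roll": 0},
  ],
)

```text
t: 12.15
ee_pos: [0.569, -0.2622, 0.1681]
orientation: [[0.301, 0.954, -0.0], [0.954, -0.301, -0.0], [-0.0, -0.0, -1.0]]
wrist_force: [-1.0, -0.4, -2.2]
width: 0.0129
```

Call:
apply_moves(
  targets=[
    {"grip": 1,"dp": [0,0,1],"roll": 0},
  ],
)

```text
t: 12.25
ee_pos: [0.569, -0.2622, 0.1671]
orientation: [[0.301, 0.954, -0.0], [0.954, -0.301, -0.0], [-0.0, -0.0, -1.0]]
wrist_force: [0.0, -0.1, -2.1]
width: 0.0126
```

Now 6.5 mm below the track-contact height with no contact, so the tip is inside the notch. I'll continue in small steps.

Call:
apply_moves(
  targets=[
    {"grip": 1,"dp": [0,0,1],"roll": 0},
  ],
)

```text
t: 12.35
ee_pos: [0.569, -0.2622, 0.1662]
orientation: [[0.301, 0.954, -0.0], [0.954, -0.301, -0.0], [-0.0, -0.0, -1.0]]
wrist_force: [-1.2, 0.0, -2.1]
width: 0.013
```

Call:
apply_moves(
  targets=[
    {"grip": 1,"dp": [0,0,0.7],"roll": 0},
  ],
)

```text
t: 12.45
ee_pos: [0.569, -0.2622, 0.1654]
orientation: [[0.301, 0.954, -0.0], [0.954, -0.301, -0.0], [-0.0, -0.0, -1.0]]
wrist_force: [-0.5, 0.3, -2.7]
width: 0.0128
```

Call:
apply_moves(
  targets=[
    {"grip": 1,"dp": [0,0,0.5],"roll": 0},
  ],
)

```text
t: 12.55
ee_pos: [0.569, -0.2623, 0.1649]
orientation: [[0.301, 0.954, -0.0], [0.954, -0.301, -0.0], [-0.0, -0.0, -1.0]]
wrist_force: [-0.3, -0.3, -2.5]
width: 0.0123
```

Call:
apply_moves(
  targets=[
    {"grip": 1,"dp": [0,0,0.5],"roll": 0},
  ],
)

```text
t: 12.65
ee_pos: [0.569, -0.2623, 0.1646]
orientation: [[0.301, 0.954, 0.0], [0.954, -0.301, -0.0], [-0.0, 0.0, -1.0]]
wrist_force: [-1.3, 0.5, 0.4]
width: 0.013
```

Call:
apply_moves(
  targets=[
    {"grip": 0.8,"dp": [0,0,0],"roll": 0},
    {"grip": 0.7,"dp": [0,0,0],"roll": 0},
    {"grip": 0.5,"dp": [0,0,0],"roll": 0},
    {"grip": 0.4,"dp": [0,0,0],"roll": 0},
    {"grip": 0.3,"dp": [0,0,0],"roll": 0},
    {"grip": 0.3,"dp": [0,0,0],"roll": 0},
  ],
)

```text
t: 13.25
ee_pos: [0.569, -0.2624, 0.1646]
orientation: [[0.301, 0.954, 0.0], [0.954, -0.301, -0.0], [-0.0, 0.0, -1.0]]
wrist_force: [-0.5, -0.5, 1.0]
width: 0.06
```

```bash
python3 - <<'E'
from h import *
w=save('wrist','w9.png');save('side','s9.png')
o=sensors.get_obs();print(o['wrist_force'],o['ft_torque'],o['ee_pos'],o['width'])
im=cv2.imread('pics/w9.png');b=cv2.imread('pics/s9.png')
cv2.imwrite('pics/w9c.png',np.hstack([cv2.resize(im[100:310,220:430],(400,400),interpolation=cv2.INTER_CUBIC),cv2.resize(b[120:220,180:280],(400,400),interpolation=cv2.INTER_CUBIC)]))
E
```

```text
[-0.08573569  0.01852306 -0.25008768] [-0.04229407  0.03321313  0.00814212] [ 0.56901703 -0.26231016  0.16454251] 0.059440689739774316
```

View pics/w9c.png

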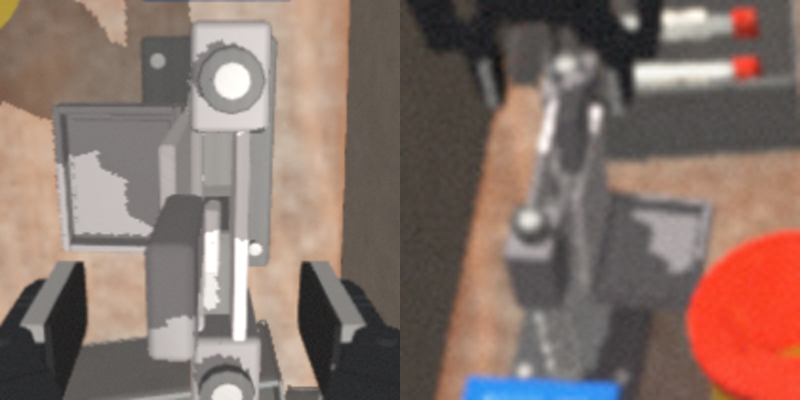

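Released: the carrier hangs, leaning slightly forward, with the fingers clear either side. Lifting straight up.

Call:
apply_moves(
  targets=[
    {"grip": 0,"dp": [0,0,-10],"roll": 0},
    {"grip": 0,"dp": [0,0,-20],"roll": 0},
    {"grip": 0,"dp": [0,0,-30],"roll": 0},
    {"grip": 0,"dp": [0,0,-30],"roll": 0},
    {"grip": 0,"dp": [0,0,-30],"roll": 0},
    {"grip": 0,"dp": [0,-30,-30],"roll": 0},
    {"grip": 0,"dp": [0,-40,0],"roll": 0},
    {"grip": 0,"dp": [0,-10,0],"roll": 0},
  ],
)

```text
t: 14.15
ee_pos: [0.4901, -0.2371, 0.3165]
orientation: [[0.301, 0.954, 0.0], [0.954, -0.301, -0.001], [-0.001, 0.001, -1.0]]
wrist_force: [-0.6, -0.5, 0.2]
width: 0.085
```

Call:
apply_moves(
  targets=[
    {"grip": 0,"dp": [0,0,0],"roll": 0},
    {"grip": 0,"dp": [0,0,0],"roll": 0},
    {"grip": 0,"dp": [0,0,0],"roll": 0},
  ],
)

```text
t: 14.45
ee_pos: [0.4937, -0.2386, 0.3143]
orientation: [[0.301, 0.954, 0.0], [0.954, -0.301, -0.0], [0.0, 0.0, -1.0]]
wrist_force: [0.9, -0.6, 0.2]
width: 0.0855
```

```bash
python3 - <<'E'
from h import *
w=save('wrist','wa.png');save('side','sa.png')
o=sensors.get_obs();print(o['t'],o['wrist_force'],o['ee_pos'],o['width'])
im=cv2.imread('pics/wa.png');b=cv2.imread('pics/sa.png')
M=np.array([0.57704843,-0.26790843,0]);p=proj(w,M+[0,0,.15]);print(p)
x,y=[int(v) for v in p]
x0=max(0,min(640-120,x-70));y0=max(0,min(280,y-60))
cv2.imwrite('pics/wac.png',np.hstack([cv2.resize(im[y0:y0+120,x0:x0+120],(400,400),interpolation=cv2.INTER_CUBIC),cv2.resize(b[120:220,180:280],(400,400),interpolation=cv2.INTER_CUBIC)]));print(x0,y0)
E
```

```text
14.55 [0.39359414 0.64549484 0.0308629 ] [ 0.49352318 -0.23850713  0.31398873] 0.08540425386795832
[394.12979689 181.19038559]
324 121
```

View pics/wac.png

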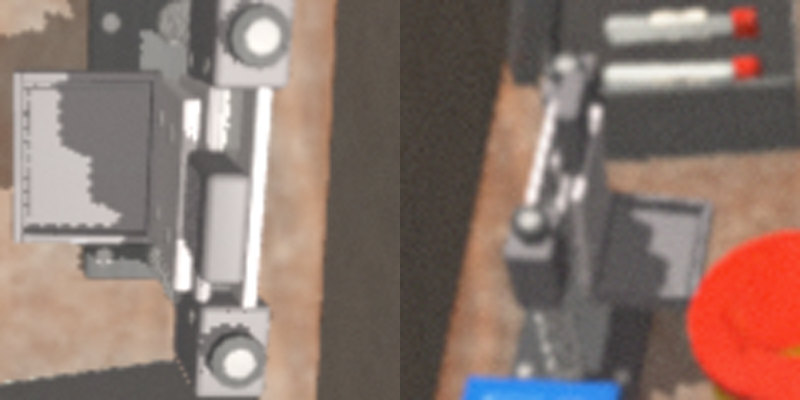

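View pics/sa.png

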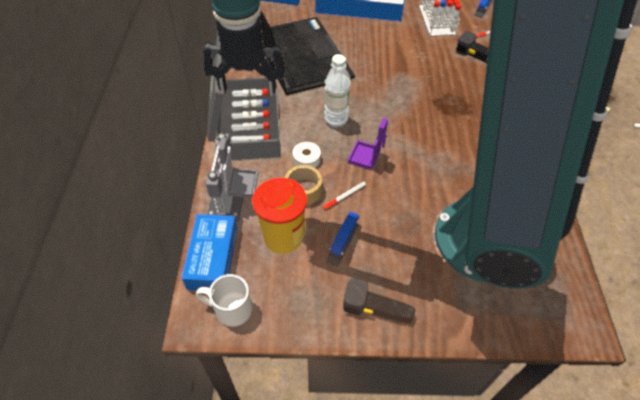

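```bash
python3 - <<'E'
from h import *
w=load('wa.png')
S=lambda x,y:(324+x*.3-.35,121+y*.3-.35)
M=np.array([0.57704843,-0.26790843,.13]);a=np.radians(72.53);ey=np.array([np.cos(a),np.sin(a),0]);ex=np.array([ey[1],-ey[0],0])
f=lambda X:((X-M)@ex*1000,(X-M)@ey*1000)
for z in(.204,.212): print(z,[np.round(f(plane(w,*S(*p),z)),1).tolist() for p in((208,174),(247,176),(201,284),(240,285))])
for nm,z,p in(('tray L corner',.075,(14,75)),('tray',.075,(14,240)),('wall',.15,(266,150)),('wall',.15,(252,150))): print(nm,np.round(f(plane(w,*S(*p),z)),1))
E
```

```text
0.204 [[-23.1, 20.4], [-11.3, 19.8], [-23.2, -14.3], [-11.0, -14.7]]
0.212 [[-25.0, 21.9], [-13.5, 21.3], [-25.1, -11.8], [-13.2, -12.2]]
tray L corner [-78.6  39.1]
tray [-78.2 -33.8]
wall [ 9.9 19. ]
wall [ 4.9 18.9]
```

```bash
python3 - <<'E'
from h import *
a=load('side0.png')['color'].astype(int);b=load('sa.png')['color'].astype(int)
d=np.abs(a-b).sum(2)
for n,(x0,y0,x1,y1) in dict(mug=(195,270,255,328),carton=(184,235,238,290),tape=(300,165,325,207),label=(290,142,322,168)).items(): print(n,(d[y0:y1,x0:x1]>90).mean().round(3))
c=save('wrist','wb.png')['color'].astype(int);e=load('wa.png')['color'].astype(int);print('still',np.abs(c-e)[120:240,324:444].mean(),np.abs(c-e)[120:240,324:444].max())
r.job_done()
E
```

```text
mug 0.0
carton 0.0
tape 0.0
label 0.0
still 3.3788657407407405 66
the job is handed in; nothing more can be done
```

The tray carrier is hanging on the rail with its hook at the bottom of the notch, released, and the job is handed in at about 14.6 s of the 48 s.

**What I did**
- I gripped the grey carrier by its tab, not the purple look-alike, and carried it over the bin.
- The hook came down behind the lip at about y +21 mm. It touched the track at the expected height, pressing with roughly 3.5 N.
- I slid it along the rail with light pressure, and the support force dropped away about 10 mm into the slide, at the notch mouth. In the camera images the notch centre is at about y +2.5 mm.
- With the hook centred there, I lowered it. It met the bottom 9 mm below the track-contact height, at about 3 N, and I opened the gripper.

**Last checks**
- **Forces:** estimated from the wrist sensor, the highest rail contact reading was about 5 N, well under 15 N.
- **Position:** the tab sits over the notch, centred at about y +2.8 mm.
- **Bystanders:** the mug, carton, tape and label roll show no change between the first and last side views.
- **Clearance:** the gripper is fully open, about 15 cm above where it let go and 8 cm in front.

**Less certain**
- **Lean:** the carrier leans forward a little. I get about 0.09 rad from the tab and 0.06 rad from the tray, so they disagree slightly, but both are under 0.2.
- **Stillness:** comparing two wrist frames gave a mean difference of 3.4 grey levels, with a largest single-pixel difference of 66. I read this as image noise but did not check it further.

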